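# Close the coffee capsule box and snap its four clips

### The arm

A 6-joint arm with a two-finger parallel gripper is mounted at the origin on the work surface. World frame = base frame: x ahead of the robot, y to its left, z up, the work surface at z = 0. Lengths are in m, angles in rad, forces in N, time in s.
With the tool pointing down it reaches from about 0.35 to 0.875 m from the base axis. Payload 4.2 kg.
Tool frame: the origin (TCP) lies on the front face of the gripper's body, between the roots of the fingers; the fingertips stand 70 mm ahead of it and the grasp point (between the pads) lies 51 mm ahead of it (manip.tips_ahead is the distance from the TCP to the fingertips, in m); z points along the fingers, x is the direction in which the jaws open and shut, and the axes are right-handed (so a half turn about z gives the same grasp; the last joint's range is limited). The gripper opens to 87 mm and grips with 3 to 60 N. Pads are 19 mm wide; open, the fingers measure 117 mm over their backs; the gripper's body (75 mm by 190 mm) begins 51 mm behind the grasp point.
Start: joints at [1.418, 0.385, 0.008, 0, -1.194, -0.259], TCP at [0.25, 0.573, 0.292] pointing down, gripper open.
Joint ranges: [-3.14, 3.14], [-1.21, 2.06], [-1.07, 1.41], [-3.16, 2.05], [-2.99, -0.16], [-3.1, 3.1]. Speed limits (rad/s): [2.79, 2.79, 3.14, 3.14, 3.14, 3.14].

### API

Orientations are given as a unit quaternion [x, y, z, w].
In Python, from cell import state, imaging, manip, regions_of gives the robot as it stands.
- The arm moves only by the tool drive_tool, never from a script. Its argument "moves" is a list of rows, each an object of numbers: "jaw": the opening, from 0 (shut) to 1 (fully open); "x", "y", "z": the shift along the world's x, y, z in mm; "rx", "ry", "rz": the turn, a rotation vector about the world's x, y, z in rad. A call has 1 to 5 rows; each row shifts and turns the commanded pose from where the row before left it; what a row does not reach is not made up. A row lasts 1/10 s, in which the tool goes at most 50 mm and 8.59 degrees, less where a joint would pass 70% of its speed; a pose out of reach is approached as far as the arm can. A call with a gripper value outside its range is refused whole. The fingers move at their own pace and stop on an object; "grip_force" is the grip in N (left out, the last holds). Time passes only in rows, so rows that do not move let the fingers close. It gives the time, the measured TCP pose, the force and the opening at its end, in the units of the state.
- state(): the state, without advancing time (a new reading comes with each control period).
- imaging.snapshot(name): name is "side" or "top" or "wrist"; returns a dict with "pixels" (400x640x3 uint8, blue, green, red), "intrinsics" (3x3 intrinsics, pixels), "cam_to_world" (4x4, takes a point from camera to world coordinates). Camera axes: x right, y up, looking along -z (the intrinsics and any distortion apply to the point x, -y, -z); pixel columns grow to the right and rows downward; lengths in m; the calibration is good to about 2 mm. A picture is of the moment at which its call begins. There is no depth.
- manip.job_done(): hands the job in, once; it reports no verdict.
Trained networks look in a picture, given as the dict that the camera call returned (one of the last four; its "shot" number tells which), for a name from the list of things; names that differ only in an ending like _2 or _b are one class to them, and where a whole thing is asked for, a point or a joint stands for the part that bears it (a point fixed in the world has none). Each returns a list of dicts, best first, with "conf" (0 to 1); they miss things now and then, are a little off and sometimes report something else, mostly with a low value. They report only what shows in the picture. A call takes as long as a camera call. They do not tell look-alikes from the thing itself.
- regions_of(name, picture): "region" (400x640 bool, what is visible of it) and "box" ([centre column, centre row, width, height] in pixels, round what is visible of it).
The state is a dict: "time": time; "joint_positions": joint angles; "joint_velocities": joint speeds; "tau": joint torques, N m; "ee_pos": TCP position; "eef_rot": TCP orientation; "force": force on the tool from outside, world axes, zero at the start; "wrist_torque": the same for the moment, N m; "finger_gap": finger opening in m.
Only numpy, scipy, OpenCV 4.12 (cv2) and the standard library are available. Lean on these libraries where they do the work, as an engineer would, in place of code of your own. Each camera call takes 0.05 s, during which the arm holds its last target. There are 200 camera calls.

### The job

Close the coffee capsule box: lift the white lid by its bar and seat it in the open box, then press the four blue clips down over the lid's edge one after the other until each snaps shut. Go in opposite-corner order: the second clip diagonally across from the first, before either of the other two. Press slowly and gently, feeling for the snap rather than forcing or hitting anything, and leave the mug, tin, jar and loose capsule alone.

Things in the scene. Friction and masses are not known exactly. Their poses are not given: they have to be found in the camera images.
- board: light wooden board, 210 x 176 x 18 mm (x, y, z), on the counter, with the open black capsule box fixed centrally on it; they do not shift. Origin: centre of the board's underside, at counter level; x along the long side of board and box, y across, z up. Each long side of the box carries two blue clips; the lugs of their hinges reach 80 mm from the middle in y, 3 mm above the rim.
- box_foot (a point): middle of the board's top face, under the box; axes as the board's. The box: outer sides 180 (x) x 130 (y) mm, walls 5 mm, 70 mm high, on levelling feet of unknown height: its rim lies anywhere from 94 to 118 mm above the counter (this point is at 18 mm), so feel for it. It is rigid and does not sink.
- lid_grip (a point): centre of the black grip bar, 70 (x) x 16 (y) x 28 (z) mm, of the loose white lid (about 0.25 kg), lying right way up. x along bar and lid, z up. It is 14 mm above the top of the plate, 28 mm above the lid's underside. Plate 184 x 134 x 8 mm, rests on the rim; under it a plug 164 x 114 mm, 6 mm deep, fits inside the walls with 3 mm to spare all round, either way round.
- clip_a (a joint): angle (rad) of the blue clip hinged at x, y = +60, +76 mm in the board's frame, 10 mm above the rim (2 mm above the seated plate); clip_c is diagonally opposite. 0: upright (start); 1.57: shut, level over the lid's edge, pointing inwards (-y). Plate 34 mm long from the hinge, 24 mm wide (x), 5 mm thick; shut, its top is 15 mm above the rim.
- clip_b (a joint): angle (rad) of the blue clip hinged at x, y = +60, -76 mm in the board's frame, 10 mm above the rim (2 mm above the seated plate); clip_d is diagonally opposite. 0: upright (start); 1.57: shut, level over the lid's edge, pointing inwards (+y). Over-centre: each clip swings back upright if let go early; tipping it in takes up to 12 N, most near 0.7.
- clip_c (a joint): angle (rad) of the blue clip hinged at x, y = -60, -76 mm in the board's frame, 10 mm above the rim (2 mm above the seated plate); clip_a is diagonally opposite. 0: upright (start); 1.57: shut, level over the lid's edge, pointing inwards (+y). All clips: from 1.1 on, 5 to 9 N down at 20 to 30 mm from the hinge; past 1.51 they snap to a hard stop, so come down slowly (10 mm/s).
- clip_d (a joint): angle (rad) of the blue clip hinged at x, y = -60, +76 mm in the board's frame, 10 mm above the rim (2 mm above the seated plate); clip_b is diagonally opposite. 0: upright (start); 1.57: shut, level over the lid's edge, pointing inwards (-y). Same size and action as the others.
- tea_tin_mid (a point): centre (half-way up) of the white tea tin with black cap, 74 mm across, 115 mm high; a bystander, leave it alone
- mug_mid (a point): centre (half-way up) of the white mug, 80 mm across, 90 mm high; a bystander, leave it alone
- capsule_mid (a point): centre (half-way up) of the small blue coffee capsule standing on its wide end, 36 mm across, 34 mm high; a bystander, leave it alone
- sugar_jar_mid (a point): centre (half-way up) of the glass sugar jar with steel cap, 72 mm across, 100 mm high; a bystander, leave it alone
Things that resemble listed ones, but are neither listed nor needed, are in the scene too. What is shaped like the part that bears lid_grip but green, red or yellow is not meant.

How it is judged:
By the outcome, as a careful person would: the job done as asked, in the order asked, and still so for the second after the job is handed in, with the robot touching nothing.
It also fails if it takes over 72 s, if anything falls off the work surface, if the arm or the gripper's body presses on something with over 40 N, if the wrist force passes 120 N, or if a joint passes its speed limit or range.

## Working session

There is one attempt and no reset: what is moved stays moved. The work goes in short steps, Python scripts to look and compute and a tool call to move; the robot and the scene stay as the last step left them, time stands still between calls to the robot, and variables do not carry over. Pictures are saved under pics/ and viewed, on a budget of 10 in all, crops included, one or two more only if the job needs it, and the job is handed in when it is done.

Besides the shell and the picture viewer there is one more tool, called after "Request:" as name(argument=value, ...) on one line, values as JSON. drive_tool: Moves the arm, as the interface text tells. Its arguments: {"type":"object","properties":{"moves":{"type":"array","items":{"type":"object","properties":{"jaw":{"type":"number"},"x":{"type":"number"},"y":{"type":"number"},"z":{"type":"number"},"rx":{"type":"number"},"ry":{"type":"number"},"rz":{"type":"number"}}}},"grip_force":{"type":"number"}},"required":["moves"]}

```bash
mkdir -p pics; ls; cat > h.py <<'E'
from cell import state, imaging, manip, regions_of
import numpy as np, cv2
def proj(s,P):
    M=np.linalg.inv(np.array(s["cam_to_world"]));p=M[:3,:3]@np.array(P,float)+M[:3,3]
    q=np.array(s["intrinsics"])@np.array([p[0],-p[1],-p[2]]);return q[:2]/q[2]
def ray(s,u,v,z):
    T=np.array(s["cam_to_world"]);d=np.linalg.inv(np.array(s["intrinsics"]))@np.array([u,v,1.])
    d=T[:3,:3]@np.array([d[0],-d[1],-d[2]]);o=T[:3,3];return o+d*(z-o[2])/d[2]
def st():
    s=state();print({k:np.round(s[k],4).tolist() for k in("time","ee_pos","eef_rot","force","finger_gap","joint_positions")})
E
python3 - <<'E'
from h import *
st()
ims=[]
for n in("top","side"):
    s=imaging.snapshot(n);cv2.imwrite(f"pics/{n}1.png",s["pixels"])
    print(n,{k:v for k,v in s.items() if k!="pixels"})
    for c in("board","lid_grip","clip_a","mug_mid","tea_tin_mid","sugar_jar_mid","capsule_mid"):
        print(c,[(round(r["conf"],2),np.round(r["box"]).tolist()) for r in regions_of(c,s)])
E
```

```text
pics
{'time': 0.0, 'ee_pos': [0.2499, 0.5724, 0.2912], 'eef_rot': [-0.5475, 0.8368, -0.0006, -0.0009], 'force': [0.0694, -0.2552, -1.7474], 'finger_gap': 0.0871, 'joint_positions': [1.4176, 0.3855, 0.0066, -0.0005, -1.194, -0.2586]}
top {'intrinsics': array([[391.75752987,   0.        , 317.59539714],
       [  0.        , 391.75752987, 199.44475093],
       [  0.        ,   0.        ,   1.        ]]), 'cam_to_world': array([[ 7.88928009e-04,  9.90612422e-01, -1.36698236e-01,
         3.99586320e-01],
       [-9.99867409e-01, -1.44194147e-03, -1.62198766e-02,
         7.11505226e-02],
       [-1.62647221e-02,  1.36692908e-01,  9.90479938e-01,
         1.23356042e+00],
       [ 0.00000000e+00,  0.00000000e+00,  0.00000000e+00,
         1.00000000e+00]]), 'shot': 1}
board [(0.81, [390.0, 225.0, 63.0, 65.0])]
lid_grip [(0.85, [314.0, 216.0, 48.0, 57.0]), (0.82, [233.0, 158.0, 62.0, 45.0]), (0.74, [163.0, 287.0, 60.0, 50.0]), (0.71, [253.0, 275.0, 61.0, 55.0]), (0.64, [472.0, 191.0, 68.0, 70.0])]
clip_a []
mug_mid [(0.74, [288.0, 126.0, 35.0, 37.0]), (0.28, [313.0, 216.0, 41.0, 63.0])]

[... 568 characters left out ...]

         9.28446290e-01],
       [ 0.00000000e+00,  0.00000000e+00,  0.00000000e+00,
         1.00000000e+00]]), 'shot': 2}
board [(0.64, [326.0, 285.0, 94.0, 47.0]), (0.31, [330.0, 221.0, 8.0, 12.0])]
lid_grip [(0.92, [307.0, 220.0, 60.0, 36.0]), (0.9, [226.0, 158.0, 33.0, 28.0]), (0.83, [392.0, 344.0, 90.0, 70.0]), (0.68, [244.0, 196.0, 42.0, 38.0]), (0.55, [339.0, 168.0, 41.0, 30.0])]
clip_a [(0.55, [355.0, 256.0, 10.0, 9.0]), (0.47, [328.0, 222.0, 10.0, 14.0]), (0.38, [292.0, 231.0, 7.0, 12.0])]
mug_mid [(0.59, [380.0, 185.0, 22.0, 31.0]), (0.47, [355.0, 257.0, 10.0, 15.0])]
tea_tin_mid [(0.78, [414.0, 252.0, 29.0, 46.0])]
sugar_jar_mid [(0.9, [279.0, 160.0, 19.0, 32.0])]
capsule_mid []
```

View pics/top1.png

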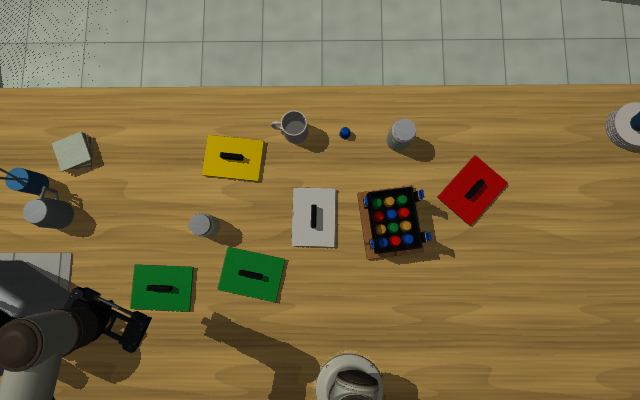

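View pics/side1.png

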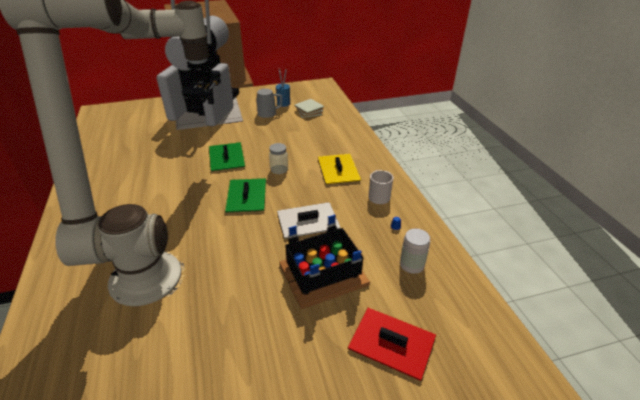

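The top view shows the white lid at about (315,217), bar vertical in the picture. The box on its board is at (395,222), with blue clips at (366,202), (420,195), (373,243) and (427,237). The side view shows the same, with the lid behind the box at (308,220). Next I'll take coarse positions.

```bash
python3 - <<'E'
from h import *
s=imaging.snapshot("top")
for c,(u0,v0),z in(("lid_grip",(315,217),.014),("board",(393,225),.018)):
    for r in regions_of(c,s):
        b=r["box"]
        if abs(b[0]-u0)<20 and abs(b[1]-v0)<20:
            m=r["region"].astype(np.uint8);R=cv2.minAreaRect(cv2.findNonZero(m))
            P=np.array([ray(s,*p,z) for p in cv2.boxPoints(R)])*1000
            print(c,b,np.round(P.mean(0)),np.round(np.linalg.norm(np.diff(P,axis=0),axis=1)),[round(float(np.arctan2(d[1],d[0])),3) for d in np.diff(P,axis=0)])
hsv=cv2.cvtColor(s["pixels"],cv2.COLOR_BGR2HSV)
m=((hsv[...,1]<60)&(hsv[...,2]>110)).astype(np.uint8);m[:, :285]=0;m[:,345:]=0;m[:180]=0;m[260:]=0
R=cv2.minAreaRect(cv2.findNonZero(cv2.morphologyEx(m,cv2.MORPH_CLOSE,np.ones((9,9)))));P=np.array([ray(s,*p,.014) for p in cv2.boxPoints(R)])*1000
print("white",np.round(P.mean(0)),np.round(np.linalg.norm(np.diff(P,axis=0),axis=1)),[round(float(np.arctan2(d[1],d[0])),3) for d in np.diff(P,axis=0)])
for n,p in(("mug",(294,126)),("tin",(402,133)),("jar",(203,225))):print(n,ray(s,*p,.1)*1000)
# clips: tops, approx rim+44
for p in((366,202),(420,195),(373,243),(427,237)):print(np.round(ray(s,*p,.13)*1000))
q=imaging.snapshot("wrist");print(q["cam_to_world"],q["intrinsics"])
E
```

```text
board [390.0, 223.5, 64.7, 70.7] [ 498. -133.   18.] [184. 210. 180.] [-1.441, -3.047, 1.7]
white [514. 105.  14.] [183. 134. 182.] [-0.01, -1.593, 3.117]
mug [778.70349275 160.73134492 100.        ]
tin [ 755.58453758 -161.73521734  100.        ]
jar [481.46879878 423.07073127 100.        ]
[544. -48. 130.]
[ 564. -201.  130.]
[429. -66. 130.]
[ 446. -217.  130.]
[[-4.00358994e-01  8.82666874e-01  2.46194770e-01  3.17786069e-01]
 [-9.16358310e-01 -3.85741983e-01 -1.07194076e-01  5.44074678e-01]
 [ 3.50999227e-04 -2.68518736e-01  9.63274398e-01  3.85001875e-01]
 [ 0.00000000e+00  0.00000000e+00  0.00000000e+00  1.00000000e+00]] [[285.94059921   0.         321.26096279]
 [  0.         285.94059921 203.98063566]
 [  0.           0.           1.        ]]
```

Request:
drive_tool(moves=[{"x":20,"y":-44,"rz":0.04},{"x":20,"y":-44,"rz":0.04},{"x":20,"y":-44,"rz":0.04},{"x":20,"y":-44,"rz":0.04},{"x":20,"y":-44,"rz":0.04}])

```text
invalid input
```

Request:
drive_tool(moves=[{"x":20,"y":-44,"rz":0.04},{"x":20,"y":-44,"rz":0.04},{"x":20,"y":-44,"rz":0.04},{"x":20,"y":-44,"rz":0.04},{"x":20,"y":-44,"rz":0.04}])

```text
invalid input
```

Request:
drive_tool(moves=[{"x":10,"y":-40},{"x":10,"y":-40},{}])

```text
invalid input
```

```bash
python3 - <<'E'
from h import *
st()
q=imaging.snapshot("wrist");cv2.imwrite("pics/w1.png",q["pixels"]);np.savez("w1.npz",**{k:q[k] for k in("intrinsics","cam_to_world","pixels")})
print(q["cam_to_world"])
E
```

```text
{'time': 1.0, 'ee_pos': [0.2501, 0.5727, 0.2922], 'eef_rot': [-0.5476, 0.8367, 0.0, -0.0], 'force': [-0.15, 0.2631, -0.6198], 'finger_gap': 0.087, 'joint_positions': [1.4176, 0.3847, 0.0079, -0.0, -1.194, -0.2586]}
[[-4.00358605e-01  8.82666936e-01  2.46195181e-01  3.17786199e-01]
 [-9.16358478e-01 -3.85743417e-01 -1.07187482e-01  5.44075793e-01]
 [ 3.57324087e-04 -2.68516472e-01  9.63275027e-01  3.84998308e-01]
 [ 0.00000000e+00  0.00000000e+00  0.00000000e+00  1.00000000e+00]]
```

View pics/w1.png

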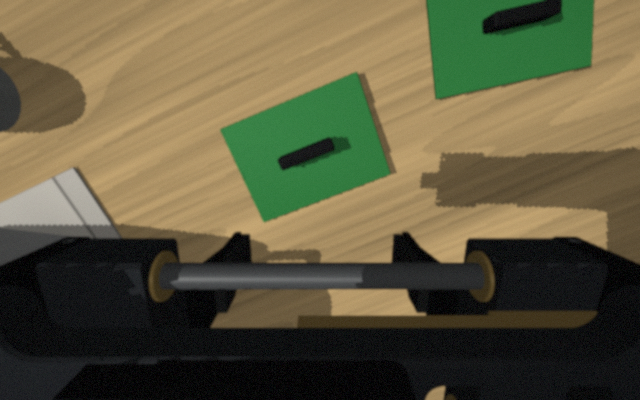

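That picture only shows two green lids and the gripper (blocked below row ~235), because the moves were refused. I'll retry with every field given in each row.

Request:
drive_tool(moves=[{"x":20,"y":-44,"z":0,"rx":0,"ry":0,"rz":0.04,"jaw":1},{"x":20,"y":-44,"z":0,"rx":0,"ry":0,"rz":0.04,"jaw":1},{"x":20,"y":-44,"z":0,"rx":0,"ry":0,"rz":0.04,"jaw":1},{"x":20,"y":-44,"z":0,"rx":0,"ry":0,"rz":0.04,"jaw":1},{"x":20,"y":-44,"z":0,"rx":0,"ry":0,"rz":0.04,"jaw":1}], grip_force=25)

```text
time: 1.55
ee_pos: [0.3505, 0.3509, 0.2925]
eef_rot: [-0.629, 0.777, 0.0, 0.0]
force: [1.3, -0.5, 1.4]
finger_gap: 0.0869
```

Request:
drive_tool(moves=[{"x":20,"y":-44,"rz":0.04,"jaw":1},{"x":20,"y":-44,"rz":0.04,"jaw":1},{"x":20,"y":-44,"rz":0.04,"jaw":1},{"x":20,"y":-44,"rz":0.04,"jaw":1},{"x":20,"y":-44,"rz":0.04,"jaw":1}], grip_force=25)

```text
invalid input
```

Request:
drive_tool(moves=[{"x":5,"y":-40,"z":0,"rx":0,"ry":0,"rz":0,"jaw":1},{"x":5,"y":-40,"z":0,"rx":0,"ry":0,"rz":0,"jaw":1},{"x":0,"y":0,"z":0,"rx":0,"ry":0,"rz":0,"jaw":1}], grip_force=25)

```text
time: 1.85
ee_pos: [0.3598, 0.2687, 0.2925]
eef_rot: [-0.627, 0.779, 0.0, -0.0]
force: [0.1, 1.0, 0.4]
finger_gap: 0.0871
```

Request:
drive_tool(moves=[{"x":12,"y":-46,"z":8,"rx":0,"ry":0,"rz":0.04,"jaw":1},{"x":12,"y":-46,"z":8,"rx":0,"ry":0,"rz":0.04,"jaw":1},{"x":12,"y":-46,"z":8,"rx":0,"ry":0,"rz":0.04,"jaw":1},{"x":12,"y":-46,"z":8,"rx":0,"ry":0,"rz":0.04,"jaw":1},{"x":12,"y":-46,"z":8,"rx":0,"ry":0,"rz":0.04,"jaw":1}], grip_force=25)

```text
time: 2.35
ee_pos: [0.4204, 0.0413, 0.3331]
eef_rot: [-0.704, 0.71, -0.0, 0.001]
force: [0.9, 1.3, -0.2]
finger_gap: 0.0871
```

Request:
drive_tool(moves=[{"x":0,"y":-30,"z":0,"rx":0,"ry":0,"rz":0,"jaw":1},{"x":0,"y":0,"z":0,"rx":0,"ry":0,"rz":0,"jaw":1},{"x":0,"y":0,"z":0,"rx":0,"ry":0,"rz":0,"jaw":1}], grip_force=25)

```text
time: 2.65
ee_pos: [0.4203, 0.0125, 0.3324]
eef_rot: [-0.702, 0.712, -0.0, 0.0]
force: [0.1, 0.2, 0.4]
finger_gap: 0.087
```

```bash
python3 - <<'E'
from h import *
st()
q=imaging.snapshot("wrist");cv2.imwrite("pics/w2.png",q["pixels"]);np.savez("w2.npz",**{k:q[k] for k in("intrinsics","cam_to_world","pixels")})
print(q["cam_to_world"][:3,3])
E
```

```text
{'time': 2.65, 'ee_pos': [0.4203, 0.0125, 0.3324], 'eef_rot': [-0.7024, 0.7118, -0.0001, 0.0003], 'force': [0.1351, 0.1693, 0.4012], 'finger_gap': 0.087, 'joint_positions': [0.4195, -0.0052, -0.3849, -0.0001, -1.1905, 1.138]}
[0.49407401 0.01230363 0.42514813]
```

View pics/w2.png

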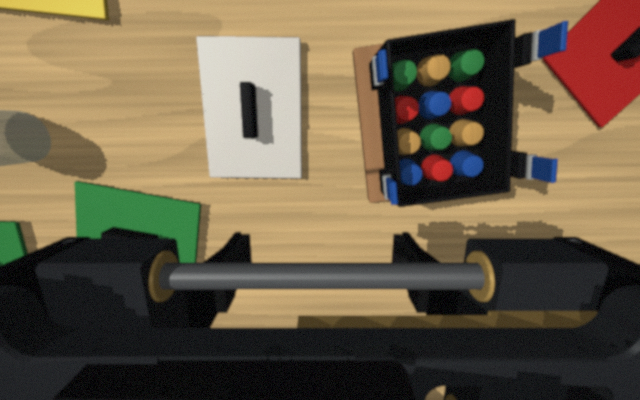

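The wrist view shows the lid with corners at about (197,38), (300,37), (301,178) and (210,178), and the bar at (249,110). The box rim corners are at about (385,42), (515,20), (511,192) and (397,206). I'll fit both.

```bash
cat >> h.py <<'E'
from scipy.optimize import least_squares
def rectpts(x,y,a,z,L,W):
    c,s=np.cos(a),np.sin(a);return [(x+c*u-s*v,y+s*u+c*v,z) for u,v in((L/2,W/2),(L/2,-W/2),(-L/2,-W/2),(-L/2,W/2))]
def fitbox(views,x0):
    f=lambda p:np.concatenate([np.ravel([proj(s,P) for P in rectpts(*p,.18,.13)]-np.array(c)) for s,c in views])
    r=least_squares(f,x0);return r.x,r.fun
E
python3 - <<'E'
from h import *
w=dict(np.load("w2.npz"));I=w["pixels"]
hsv=cv2.cvtColor(I,cv2.COLOR_BGR2HSV)
m=((hsv[...,1]<45)&(hsv[...,2]>120)).astype(np.uint8);m[:,:185]=0;m[:,315:]=0;m[:25]=0;m[190:]=0
m=cv2.morphologyEx(m,cv2.MORPH_OPEN,np.ones((3,3)))
C=max(cv2.findContours(m,0,2)[0],key=cv2.contourArea);H=cv2.convexHull(C)
q=cv2.approxPolyDP(H,5,True)[:,0];print(q.tolist())
c=np.array([ray(w,*p,.014) for p in q]);print(np.round(c*1000),np.round(np.linalg.norm(np.roll(c,-1,0)-c,axis=1)*1000),c.mean(0))
# mask-outline -> world rectangle
Hw=np.array([ray(w,*p,.014)[:2] for p in H[:,0]]).astype(np.float32)*1000;print("rect",cv2.minAreaRect(Hw))
# bar
b=((hsv[...,2]<45)).astype(np.uint8);b[:,:230]=0;b[:,270:]=0;b[:70]=0;b[150:]=0
ys,xs=np.nonzero(b);print("bar px",xs.mean(),ys.mean(),xs.min(),xs.max(),ys.min(),ys.max(),"z.028->",ray(w,xs.mean(),ys.mean(),.034))
print("box",fitbox([(w,[(385,42),(515,20),(511,192),(397,206)])],[.5,-.13,.13,.1]))
E
```

```text
[[197, 37], [299, 39], [300, 177], [210, 175]]
[[604. 170.  14.]
 [600.  39.  14.]
 [421.  44.  14.]
 [425. 175.  14.]] [131. 180. 131. 179.] [0.51267139 0.10708334 0.014     ]
rect ((512.6784057617188, 106.94905090332031), (133.27603149414062, 182.7994384765625), 88.61080932617188)
bar px 249.07828655834564 110.12407680945347 242 256 83 136 z.028-> [0.51319002 0.10585246 0.034     ]
box (array([ 0.49511884, -0.13124244,  0.13376111,  0.09794966]), array([ 0.5784727 , -1.13499389, -0.62712094, -0.25355501, -1.61617796,
        0.01334024,  1.71005281,  1.60646852]))
```

Request:
drive_tool(moves=[{"x":-4,"y":-36,"z":0,"rx":0,"ry":0,"rz":0.02,"jaw":1},{"x":-4,"y":-36,"z":0,"rx":0,"ry":0,"rz":0.02,"jaw":1},{"x":-4,"y":-36,"z":0,"rx":0,"ry":0,"rz":0.02,"jaw":1},{"x":-4,"y":-36,"z":0,"rx":0,"ry":0,"rz":0.02,"jaw":1},{"x":0,"y":0,"z":0,"rx":0,"ry":0,"rz":0,"jaw":1}], grip_force=25)

```text
time: 3.2
ee_pos: [0.4041, -0.1327, 0.3321]
eef_rot: [0.73, -0.683, -0.0, 0.0]
force: [0.2, 0.7, -0.4]
finger_gap: 0.0872
```

Request:
drive_tool(moves=[{"x":0,"y":0,"z":0,"rx":0,"ry":0,"rz":0,"jaw":1},{"x":0,"y":0,"z":0,"rx":0,"ry":0,"rz":0,"jaw":1}], grip_force=25)

```text
time: 3.4
ee_pos: [0.4045, -0.1301, 0.3322]
eef_rot: [0.731, -0.682, -0.0, -0.0]
force: [0.1, 0.7, -0.7]
finger_gap: 0.0867
```

```bash
python3 - <<'E'
from h import *
st()
q=imaging.snapshot("wrist");np.savez("w3.npz",**{k:q[k] for k in("intrinsics","cam_to_world","pixels")})
cv2.imwrite("pics/w3.png",cv2.resize(q["pixels"][0:235,170:490],None,fx=2.5,fy=2.5,interpolation=cv2.INTER_CUBIC))
E
```

```text
{'time': 3.4, 'ee_pos': [0.4045, -0.1301, 0.3322], 'eef_rot': [0.7315, -0.6819, -0.0, -0.0001], 'force': [0.0857, 0.7206, -0.7059], 'finger_gap': 0.0867, 'joint_positions': [0.0742, 0.0037, -0.3765, -0.0002, -1.1906, 1.5668]}
```

View pics/w3.png

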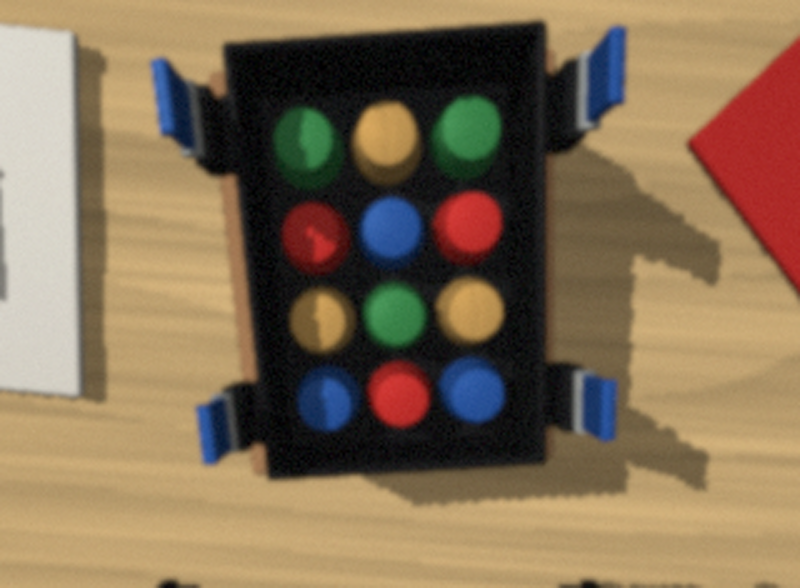

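The close view (2.5x crop) shows rim corners at (225,45), (545,22), (545,462) and (270,478). The clips stand upright, leaning outwards only through perspective.

```bash
python3 - <<'E'
from h import *
w2=dict(np.load("w2.npz"));w=dict(np.load("w3.npz"))
c=(np.array([(225,45),(545,22),(545,462),(270,478)])+.5)/2.5-.5+[170,0]
for v in([(w,c)],[(w,c),(w2,[(385,42),(515,20),(511,192),(397,206)])]):
    r=fitbox(v,[.5,-.13,.13,.1]);print(np.round(r[0],4),np.round(r[1],1))
# dark mask silhouette optimisation: black box pixels vs model
x,y,a,h=r[0]
R=lambda u,v,z:(x+np.cos(a)*u-np.sin(a)*v,y+np.sin(a)*u+np.cos(a)*v,z)
# predicted clip top positions in crop for check
for n,(u,v) in dict(a=(.06,.076),b=(.06,-.076),c=(-.06,-.076),d=(-.06,.076)).items():
    print(n,np.round([(proj(w,R(u+du,v,h+.044))-[170,0])*2.5 for du in(.012,-.012)]).tolist())
print("board",np.round([(proj(w,P)-[170,0])*2.5 for P in rectpts(x,y,a,.018,.21,.176)]).tolist())
s=w;hs=np.array([.094,.1,.106,.112,.118])
E
```

```text
[ 0.4967 -0.1308  0.1315  0.0954] [-0.3  0.1  0.3  0.2  0.1 -0.3 -0.1 -0.1]
[ 0.4958 -0.1311  0.1326  0.0973] [-0.5  0.4  0.8  0.4  0.7  0.7 -0.   1.1  0.4 -1.8 -0.9 -0.8 -2.1 -0.6
  1.4  0.9]
a [[172.0, 61.0], [181.0, 136.0]]
b [[607.0, 30.0], [605.0, 107.0]]
c [[600.0, 379.0], [598.0, 440.0]]
d [[214.0, 404.0], [222.0, 463.0]]
board [[207.0, 71.0], [556.0, 46.0], [555.0, 458.0], [252.0, 476.0]]
```

Request:
drive_tool(moves=[{"x":22,"y":44,"z":0,"rx":0,"ry":0,"rz":-0.019,"jaw":1},{"x":22,"y":44,"z":0,"rx":0,"ry":0,"rz":-0.019,"jaw":1},{"x":22,"y":44,"z":0,"rx":0,"ry":0,"rz":-0.019,"jaw":1},{"x":22,"y":44,"z":0,"rx":0,"ry":0,"rz":-0.019,"jaw":1},{"x":20,"y":44,"z":-10,"rx":0,"ry":0,"rz":-0.019,"jaw":1}], grip_force=25)

```text
time: 3.95
ee_pos: [0.5132, 0.0925, 0.3237]
eef_rot: [-0.698, 0.716, -0.001, 0.002]
force: [0.9, -0.7, 0.1]
finger_gap: 0.0873
```

Request:
drive_tool(moves=[{"x":1,"y":15,"z":-40,"rx":0,"ry":0,"rz":0,"jaw":1},{"x":0,"y":0,"z":-40,"rx":0,"ry":0,"rz":0,"jaw":1},{"x":0,"y":0,"z":-40,"rx":0,"ry":0,"rz":0,"jaw":1},{"x":0,"y":0,"z":-40,"rx":0,"ry":0,"rz":0,"jaw":1},{"x":0,"y":0,"z":0,"rx":0,"ry":0,"rz":0,"jaw":1}], grip_force=25)

```text
time: 4.45
ee_pos: [0.5097, 0.1038, 0.1572]
eef_rot: [-0.698, 0.716, 0.002, -0.006]
force: [0.2, 0.2, -0.0]
finger_gap: 0.0871
```

```bash
python3 - <<'E'
from h import *
st()
q=imaging.snapshot("wrist");np.savez("w4.npz",**{k:q[k] for k in("intrinsics","cam_to_world","pixels")})
cv2.imwrite("pics/w4.png",q["pixels"])
E
```

```text
{'time': 4.45, 'ee_pos': [0.5097, 0.1038, 0.1572], 'eef_rot': [-0.698, 0.7161, 0.0022, -0.0059], 'force': [0.1969, 0.2266, -0.0234], 'finger_gap': 0.0871, 'joint_positions': [0.5125, 0.357, -0.4198, -0.0018, -0.8064, 1.0339]}
```

View pics/w4.png

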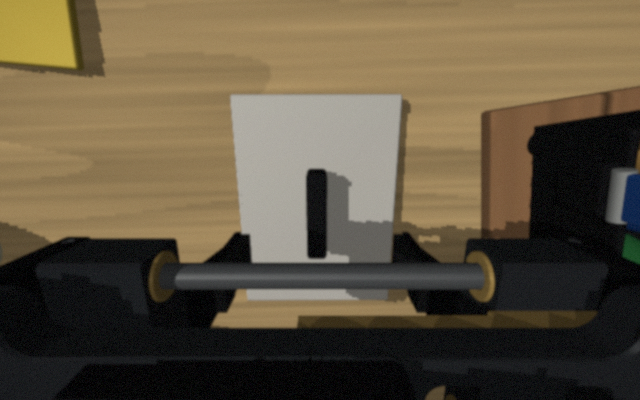

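Bar spans columns 306-327 and rows 168-258, well between the fingers.

```bash
python3 - <<'E'
from h import *
st()
w=imaging.snapshot("wrist");hsv=cv2.cvtColor(w["pixels"],cv2.COLOR_BGR2HSV)
m=((hsv[...,1]<45)&(hsv[...,2]>120)).astype(np.uint8);m[:,:225]=0;m[:,410:]=0;m[:85]=0;m[235:]=0
for v in(100,130,160,165,180,200,225):
    x=np.nonzero(m[v])[0];print(v,x.min(),x.max(),np.round(ray(w,x.min(),v,.014)*1000),np.round(ray(w,x.max(),v,.014)*1000))
c=np.nonzero(m[:,316])[0];print("edge far",c.min(),ray(w,316,c.min()-.5,.014)*1000, "bar far row",c.max())
print("bar top far/near",ray(w,316.5,168,.042)*1000,ray(w,316.5,258,.042)*1000)
E
```

```text
{'time': 4.5, 'ee_pos': [0.5119, 0.1044, 0.1605], 'eef_rot': [-0.6984, 0.7157, 0.0007, -0.0029], 'force': [0.5596, -0.1374, 0.8502], 'finger_gap': 0.087, 'joint_positions': [0.5121, 0.3537, -0.4152, 0.0002, -0.8078, 1.0341]}
100 234 400 [605. 171.  14.] [602.  40.  14.]
130 236 399 [582. 172.  14.] [579.  40.  14.]
160 238 396 [558. 173.  14.] [555.  41.  14.]
165 239 396 [554. 172.  14.] [551.  41.  14.]
180 240 395 [541. 173.  14.] [538.  41.  14.]
200 242 394 [524. 173.  14.] [520.  41.  14.]
225 244 353 [501. 173.  14.] [498.  77.  14.]
edge far 99 [604.51118883 106.4441407   14.        ] bar far row 171
bar top far/near [553.96985744 107.18508315  42.        ] [480.81310321 109.3235127   42.        ]
```

Request:
drive_tool(moves=[{"x":1.5,"y":2.5,"z":-20,"rx":0,"ry":0,"rz":0,"jaw":1},{"x":0,"y":0,"z":-20,"rx":0,"ry":0,"rz":0,"jaw":1},{"x":0,"y":0,"z":-20,"rx":0,"ry":0,"rz":0,"jaw":1},{"x":0,"y":0,"z":-11,"rx":0,"ry":0,"rz":0,"jaw":1},{"x":0,"y":0,"z":0,"rx":0,"ry":0,"rz":0,"jaw":1}], grip_force=25)

```text
time: 5.05
ee_pos: [0.5151, 0.1067, 0.0919]
eef_rot: [-0.698, 0.716, -0.0, 0.0]
force: [-0.3, -0.6, 0.2]
finger_gap: 0.0868
```

Request:
drive_tool(moves=[{"x":0,"y":0,"z":0,"rx":0,"ry":0,"rz":0,"jaw":0.6},{"x":0,"y":0,"z":0,"rx":0,"ry":0,"rz":0,"jaw":0.4},{"x":0,"y":0,"z":0,"rx":0,"ry":0,"rz":0,"jaw":0.3}], grip_force=25)

```text
time: 5.35
ee_pos: [0.5152, 0.1065, 0.0924]
eef_rot: [-0.698, 0.716, -0.0, 0.001]
force: [-0.6, 1.0, -0.1]
finger_gap: 0.0705
```

Request:
drive_tool(moves=[{"x":0,"y":0,"z":-3,"rx":0,"ry":0,"rz":0,"jaw":0.2},{"x":0,"y":0,"z":0,"rx":0,"ry":0,"rz":0,"jaw":0},{"x":0,"y":0,"z":0,"rx":0,"ry":0,"rz":0,"jaw":0},{"x":0,"y":0,"z":0,"rx":0,"ry":0,"rz":0,"jaw":0},{"x":0,"y":0,"z":0,"rx":0,"ry":0,"rz":0,"jaw":0}], grip_force=40)

```text
time: 5.85
ee_pos: [0.5147, 0.1063, 0.0882]
eef_rot: [-0.698, 0.717, -0.0, -0.0]
force: [0.1, 0.1, -1.1]
finger_gap: 0.0309
```

Request:
drive_tool(moves=[{"x":0,"y":0,"z":0,"rx":0,"ry":0,"rz":0,"jaw":0},{"x":0,"y":0,"z":0,"rx":0,"ry":0,"rz":0,"jaw":0},{"x":0,"y":0,"z":0,"rx":0,"ry":0,"rz":0,"jaw":0},{"x":0,"y":0,"z":0,"rx":0,"ry":0,"rz":0,"jaw":0},{"x":0,"y":0,"z":0,"rx":0,"ry":0,"rz":0,"jaw":0}], grip_force=40)

```text
time: 6.35
ee_pos: [0.5147, 0.1063, 0.0882]
eef_rot: [-0.698, 0.716, -0.0, 0.0]
force: [0.9, 0.9, -1.0]
finger_gap: 0.0156
```

Request:
drive_tool(moves=[{"x":0,"y":0,"z":10,"rx":0,"ry":0,"rz":0,"jaw":0},{"x":0,"y":0,"z":25,"rx":0,"ry":0,"rz":0,"jaw":0},{"x":0,"y":0,"z":35,"rx":0,"ry":0,"rz":0,"jaw":0},{"x":0,"y":0,"z":35,"rx":0,"ry":0,"rz":0,"jaw":0},{"x":0,"y":0,"z":35,"rx":0,"ry":0,"rz":0,"jaw":0}], grip_force=40)

```text
time: 6.85
ee_pos: [0.5138, 0.1059, 0.2297]
eef_rot: [-0.697, 0.717, 0.0, -0.001]
force: [1.0, 0.0, -2.3]
finger_gap: 0.0157
```

Request:
drive_tool(moves=[{"x":-1,"y":-10,"z":30,"rx":0,"ry":0,"rz":0.016,"jaw":0},{"x":-2,"y":-25,"z":20,"rx":0,"ry":0,"rz":0.016,"jaw":0},{"x":-2,"y":-30,"z":0,"rx":0,"ry":0,"rz":0.016,"jaw":0},{"x":-2,"y":-30,"z":0,"rx":0,"ry":0,"rz":0.016,"jaw":0},{"x":-2,"y":-30,"z":0,"rx":0,"ry":0,"rz":0.016,"jaw":0}], grip_force=40)

```text
time: 7.35
ee_pos: [0.5045, -0.0199, 0.2785]
eef_rot: [0.726, -0.688, -0.0, 0.0]
force: [0.5, 0.7, -2.9]
finger_gap: 0.0158
```

Request:
drive_tool(moves=[{"x":-2,"y":-30,"z":0,"rx":0,"ry":0,"rz":0.016,"jaw":0},{"x":-2,"y":-30,"z":0,"rx":0,"ry":0,"rz":0.016,"jaw":0},{"x":-2,"y":-30,"z":0,"rx":0,"ry":0,"rz":0.016,"jaw":0},{"x":-2,"y":-22,"z":0,"rx":0,"ry":0,"rz":0.029,"jaw":0},{"x":0,"y":0,"z":0,"rx":0,"ry":0,"rz":0,"jaw":0}], grip_force=40)

```text
time: 7.85
ee_pos: [0.4964, -0.1328, 0.2781]
eef_rot: [0.75, -0.661, -0.001, 0.0]
force: [0.1, -0.4, -2.9]
finger_gap: 0.0158
```

Request:
drive_tool(moves=[{"x":0,"y":0,"z":0,"rx":0,"ry":0,"rz":0,"jaw":0},{"x":0,"y":0,"z":0,"rx":0,"ry":0,"rz":0,"jaw":0}], grip_force=40)

```text
time: 8.05
ee_pos: [0.4974, -0.1302, 0.2783]
eef_rot: [0.752, -0.66, -0.0, -0.0]
force: [-0.4, -0.3, -3.7]
finger_gap: 0.0156
```

```bash
python3 - <<'E'
from h import *
st();w=imaging.snapshot("wrist");cv2.imwrite("pics/w5.png",w["pixels"]);np.savez("w5.npz",**{k:w[k] for k in("intrinsics","cam_to_world","pixels")})
E
```

```text
{'time': 8.05, 'ee_pos': [0.4974, -0.1302, 0.2783], 'eef_rot': [0.7517, -0.6595, -0.0002, -0.0001], 'force': [-0.4432, -0.3169, -3.7393], 'finger_gap': 0.0156, 'joint_positions': [0.0599, 0.2077, -0.2816, -0.0004, -1.0817, 1.6415]}
```

View pics/w5.png

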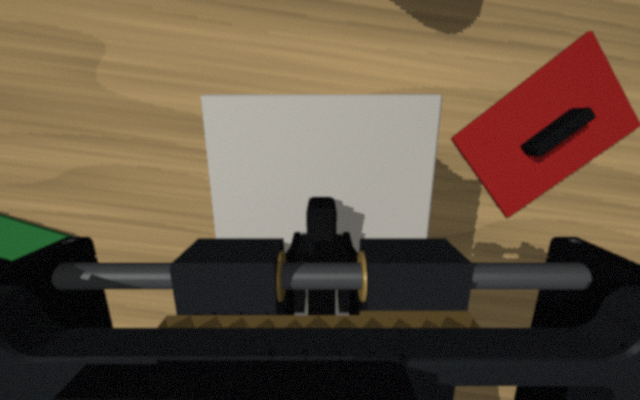

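The lid hangs level and straight in the gripper, with far corners at (202,96) and (441,95). Checking its centre against the box:

```bash
python3 - <<'E'
from h import *
w=dict(np.load("w5.npz"));a=ray(w,202,95.5,.2041);b=ray(w,440.5,95,.2041);d=(a-b);L=np.linalg.norm(d);u=d/L
x=np.array([u[1],-u[0],0]);print("width",L,"yaw",np.arctan2(x[1],x[0]),"centre",(a+b)/2-x*.092)
q=state()["eef_rot"];print("tool",2*np.arctan2(q[1],q[0])+np.pi/2)
E
```

```text
width 0.13063243146399012 yaw 0.13227880096211037 centre [ 0.49450968 -0.13003012  0.2041    ]
tool 0.13094166403775453
```

Request:
drive_tool(moves=[{"x":0.5,"y":-1,"z":-20,"rx":0,"ry":0,"rz":0,"jaw":0},{"x":0,"y":0,"z":-20,"rx":0,"ry":0,"rz":0,"jaw":0},{"x":0,"y":0,"z":-15,"rx":0,"ry":0,"rz":0,"jaw":0},{"x":0,"y":0,"z":-10,"rx":0,"ry":0,"rz":0,"jaw":0},{"x":0,"y":0,"z":-5,"rx":0,"ry":0,"rz":0,"jaw":0}], grip_force=40)

```text
time: 8.6
ee_pos: [0.498, -0.1311, 0.2075]
eef_rot: [0.752, -0.659, -0.0, 0.0]
force: [-0.8, 0.5, -1.6]
finger_gap: 0.0159
```

Request:
drive_tool(moves=[{"x":0,"y":0,"z":-2,"rx":0,"ry":0,"rz":0,"jaw":0},{"x":0,"y":0,"z":-2,"rx":0,"ry":0,"rz":0,"jaw":0},{"x":0,"y":0,"z":-2,"rx":0,"ry":0,"rz":0,"jaw":0},{"x":0,"y":0,"z":0,"rx":0,"ry":0,"rz":0,"jaw":0}], grip_force=40)

```text
time: 9.0
ee_pos: [0.4982, -0.1317, 0.2025]
eef_rot: [0.752, -0.66, 0.0, -0.0]
force: [-0.3, -0.3, -2.7]
finger_gap: 0.0163
```

Request:
drive_tool(moves=[{"x":0,"y":0,"z":-1.5,"rx":0,"ry":0,"rz":0,"jaw":0},{"x":0,"y":0,"z":-1.5,"rx":0,"ry":0,"rz":0,"jaw":0},{"x":0,"y":0,"z":-1.5,"rx":0,"ry":0,"rz":0,"jaw":0},{"x":0,"y":0,"z":-1.5,"rx":0,"ry":0,"rz":0,"jaw":0}], grip_force=40)

```text
time: 9.4
ee_pos: [0.4981, -0.1318, 0.1962]
eef_rot: [0.752, -0.66, 0.0, -0.0]
force: [0.1, 0.1, -2.5]
finger_gap: 0.0158
```

Request:
drive_tool(moves=[{"x":0,"y":0,"z":-1.5,"rx":0,"ry":0,"rz":0,"jaw":0},{"x":0,"y":0,"z":-1.5,"rx":0,"ry":0,"rz":0,"jaw":0},{"x":0,"y":0,"z":0,"rx":0,"ry":0,"rz":0,"jaw":0}], grip_force=40)

```text
time: 9.7
ee_pos: [0.498, -0.1317, 0.193]
eef_rot: [0.752, -0.66, -0.0, 0.0]
force: [0.8, 0.1, -3.1]
finger_gap: 0.0158
```

Request:
drive_tool(moves=[{"x":0,"y":0,"z":-1.5,"rx":0,"ry":0,"rz":0,"jaw":0},{"x":0,"y":0,"z":-1.5,"rx":0,"ry":0,"rz":0,"jaw":0},{"x":0,"y":0,"z":0,"rx":0,"ry":0,"rz":0,"jaw":0}], grip_force=40)

```text
time: 10.0
ee_pos: [0.498, -0.1318, 0.19]
eef_rot: [0.752, -0.66, -0.0, 0.0]
force: [0.6, -0.2, -2.6]
finger_gap: 0.016
```

Request:
drive_tool(moves=[{"x":0,"y":0,"z":-1,"rx":0,"ry":0,"rz":0,"jaw":0},{"x":0,"y":0,"z":-1,"rx":0,"ry":0,"rz":0,"jaw":0},{"x":0,"y":0,"z":-1,"rx":0,"ry":0,"rz":0,"jaw":0},{"x":0,"y":0,"z":0,"rx":0,"ry":0,"rz":0,"jaw":0}], grip_force=40)

```text
time: 10.4
ee_pos: [0.498, -0.1317, 0.1871]
eef_rot: [0.752, -0.66, -0.0, 0.0]
force: [-0.3, -0.5, -3.7]
finger_gap: 0.0158
```

Request:
drive_tool(moves=[{"x":0,"y":0,"z":-1,"rx":0,"ry":0,"rz":0,"jaw":0},{"x":0,"y":0,"z":-1,"rx":0,"ry":0,"rz":0,"jaw":0},{"x":0,"y":0,"z":0,"rx":0,"ry":0,"rz":0,"jaw":0}], grip_force=40)

```text
time: 10.7
ee_pos: [0.498, -0.1317, 0.1851]
eef_rot: [0.752, -0.66, -0.0, 0.0]
force: [-1.1, 0.2, -2.2]
finger_gap: 0.0156
```

Request:
drive_tool(moves=[{"x":0,"y":0,"z":-1,"rx":0,"ry":0,"rz":0,"jaw":0},{"x":0,"y":0,"z":-1,"rx":0,"ry":0,"rz":0,"jaw":0},{"x":0,"y":0,"z":0,"rx":0,"ry":0,"rz":0,"jaw":0}], grip_force=40)

```text
time: 11.0
ee_pos: [0.4982, -0.1317, 0.1842]
eef_rot: [0.752, -0.659, 0.0, -0.0]
force: [-3.0, 1.9, 3.8]
finger_gap: 0.0157
```

Request:
drive_tool(moves=[{"x":0,"y":1,"z":2,"rx":0,"ry":0,"rz":0,"jaw":0},{"x":-1.5,"y":0,"z":0,"rx":0,"ry":0,"rz":0,"jaw":0},{"x":-1.5,"y":0,"z":0,"rx":0,"ry":0,"rz":0,"jaw":0},{"x":-1,"y":0,"z":0,"rx":0,"ry":0,"rz":0,"jaw":0},{"x":0,"y":0,"z":0,"rx":0,"ry":0,"rz":0,"jaw":0}], grip_force=40)

```text
time: 11.5
ee_pos: [0.4948, -0.1307, 0.1853]
eef_rot: [0.752, -0.66, 0.001, -0.001]
force: [1.4, 0.1, -4.1]
finger_gap: 0.0157
```

Request:
drive_tool(moves=[{"x":-1.5,"y":0,"z":0,"rx":0,"ry":0,"rz":0,"jaw":0},{"x":-1.5,"y":0,"z":0,"rx":0,"ry":0,"rz":0,"jaw":0},{"x":0,"y":0,"z":0,"rx":0,"ry":0,"rz":0,"jaw":0}], grip_force=40)

```text
time: 11.8
ee_pos: [0.494, -0.1306, 0.1863]
eef_rot: [0.752, -0.659, 0.003, -0.003]
force: [6.9, 0.5, -5.3]
finger_gap: 0.0156
```

Request:
drive_tool(moves=[{"x":3,"y":0,"z":0,"rx":0,"ry":0,"rz":0,"jaw":0},{"x":3,"y":0,"z":0,"rx":0,"ry":0,"rz":0,"jaw":0},{"x":0.5,"y":0,"z":-1,"rx":0,"ry":0,"rz":0,"jaw":0},{"x":0,"y":0,"z":0,"rx":0,"ry":0,"rz":0,"jaw":0}], grip_force=40)

```text
time: 12.2
ee_pos: [0.4967, -0.1309, 0.1842]
eef_rot: [0.752, -0.66, -0.001, 0.001]
force: [-2.5, 1.2, 0.3]
finger_gap: 0.0159
```

Request:
drive_tool(moves=[{"x":0,"y":0,"z":-1,"rx":0,"ry":0,"rz":0,"jaw":0},{"x":0,"y":0,"z":-0.5,"rx":0,"ry":0,"rz":0,"jaw":0},{"x":0,"y":0,"z":0,"rx":0,"ry":0,"rz":0,"jaw":0}], grip_force=40)

```text
time: 12.5
ee_pos: [0.4966, -0.1309, 0.1841]
eef_rot: [0.752, -0.659, -0.001, 0.001]
force: [-5.0, 2.2, 9.8]
finger_gap: 0.0161
```

Request:
drive_tool(moves=[{"x":-0.7,"y":0.3,"z":1,"rx":0,"ry":0,"rz":0,"jaw":0},{"x":0,"y":0,"z":0,"rx":0,"ry":0,"rz":0,"jaw":0.3},{"x":0,"y":0,"z":0,"rx":0,"ry":0,"rz":0,"jaw":0.5},{"x":0,"y":0,"z":0,"rx":0,"ry":0,"rz":0,"jaw":0.5},{"x":0,"y":0,"z":0,"rx":0,"ry":0,"rz":0,"jaw":0.5}], grip_force=25)

```text
time: 13.0
ee_pos: [0.497, -0.1305, 0.1836]
eef_rot: [0.752, -0.66, -0.0, 0.0]
force: [0.6, 0.5, 0.3]
finger_gap: 0.0392
```

Request:
drive_tool(moves=[{"x":0,"y":0,"z":5,"rx":0,"ry":0,"rz":0,"jaw":0.5},{"x":-10,"y":0,"z":20,"rx":0,"ry":0,"rz":0,"jaw":0.5},{"x":-20,"y":0,"z":30,"rx":0,"ry":0,"rz":0,"jaw":0.5},{"x":-30,"y":0,"z":40,"rx":0,"ry":0,"rz":0,"jaw":0.5},{"x":-30,"y":0,"z":40,"rx":0,"ry":0,"rz":0,"jaw":0}], grip_force=25)

```text
time: 13.5
ee_pos: [0.4059, -0.1305, 0.32]
eef_rot: [0.752, -0.66, -0.0, 0.0]
force: [0.7, -0.1, 0.2]
finger_gap: 0.0408
```

Request:
drive_tool(moves=[{"x":0,"y":0,"z":0,"rx":0,"ry":0,"rz":0,"jaw":0},{"x":0,"y":0,"z":0,"rx":0,"ry":0,"rz":0,"jaw":0},{"x":0,"y":0,"z":0,"rx":0,"ry":0,"rz":0,"jaw":0}], grip_force=25)

```text
time: 13.8
ee_pos: [0.4068, -0.1304, 0.3181]
eef_rot: [0.752, -0.66, -0.001, 0.0]
force: [0.9, -0.5, -0.3]
finger_gap: 0.0192
```

```bash
python3 - <<'E'
from h import *
st();w=imaging.snapshot("wrist");np.savez("w6.npz",**{k:w[k] for k in("intrinsics","cam_to_world","pixels")})
s=imaging.snapshot("side")
A=cv2.resize(w["pixels"][0:235,150:490],None,fx=2,fy=2,interpolation=3)
B=cv2.resize(s["pixels"][195:305,265:385],(0,0),fx=1,fy=1);B=cv2.resize(B,(120,110))
cv2.imwrite("pics/w6.png",A)
cv2.imwrite("pics/s6.png",cv2.resize(s["pixels"][200:310,255:385],None,fx=6,fy=5.4,interpolation=3))
E
```

```text
{'time': 13.8, 'ee_pos': [0.4068, -0.1304, 0.3181], 'eef_rot': [0.7516, -0.6597, -0.0006, 0.0003], 'force': [0.8519, -0.4884, -0.3035], 'finger_gap': 0.0192, 'joint_positions': [0.0731, 0.0189, -0.3972, -0.0004, -1.1559, 1.6279]}
```

View pics/w6.png

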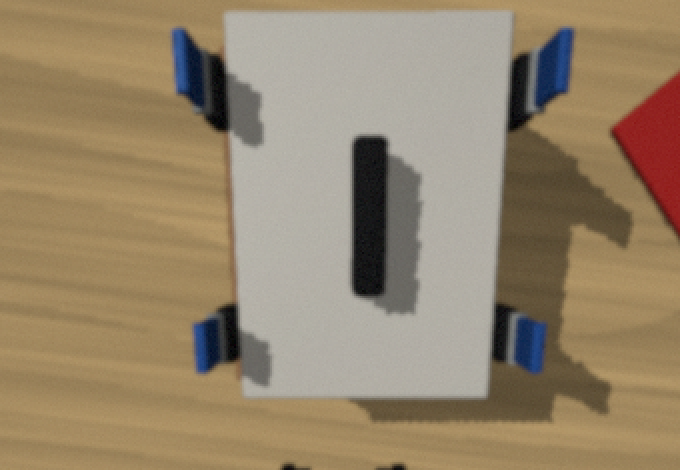

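The lid sits centred between the four upright clips, edges straight, with corners at (224,12), (513,12), (489,397) and (243,397) in the crop. I'll check from the side that it is fully seated.

View pics/s6.png

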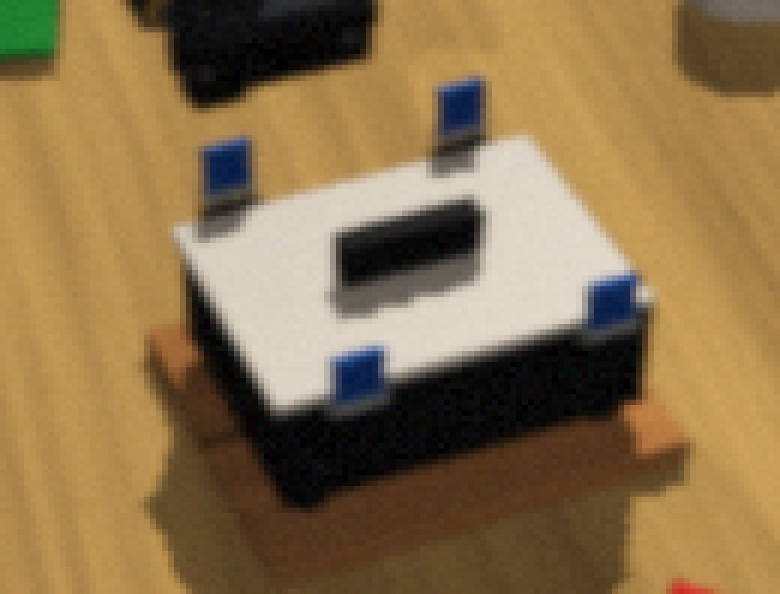

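```bash
python3 - <<'E'
from h import *
w=dict(np.load("w6.npz"))
c=np.array([(224,12),(513,12),(489,397),(243,397)])/2+[150,0]
for L,W in((.184,.134),(.181,.131)):
    f=lambda p:np.ravel([proj(w,P) for P in rectpts(*p,L,W)]-c)
    r=least_squares(f,[.5,-.13,.13,.11]);print(L,np.round(r.x,4),np.round(r.fun,1))
x,y,a=.4967,-.1308,.1315
for h in(.096,.102):
  for z in(h+.044,):
    print(h,[np.round((proj(w,(x+np.cos(a)*u-np.sin(a)*v,y+np.sin(a)*u+np.cos(a)*v,z))-[150,0])*2).tolist() for u,v in((.072,.081),(.072,-.081),(-.072,-.081),(-.072,.081))])
E
```

```text
0.184 [ 0.4945 -0.1307  0.1329  0.1067] [-0.1  0.2  0.4 -0.3 -0.7 -0.1  0.3  0.2]
0.181 [ 0.4942 -0.1306  0.1329  0.1123] [ 0.2  0.   0.1 -0.5 -0.9  0.1  0.6  0.5]
0.096 [[178.0, 30.0], [568.0, 29.0], [537.0, 370.0], [201.0, 370.0]]
0.102 [[174.0, 24.0], [574.0, 24.0], [541.0, 372.0], [198.0, 373.0]]
```

The side view shows the plate flat on the rim all round with no gap. The clip tops in the wrist view match a rim height of 0.102 m. Next is clip A: close the jaws and approach from outside.

Request:
drive_tool(moves=[{"x":27,"y":22,"z":0,"rx":0,"ry":0,"rz":0,"jaw":0},{"x":27,"y":22,"z":0,"rx":0,"ry":0,"rz":0,"jaw":0},{"x":27,"y":22,"z":0,"rx":0,"ry":0,"rz":0,"jaw":0},{"x":27,"y":22,"z":-15,"rx":0,"ry":0,"rz":0,"jaw":0},{"x":27,"y":20,"z":-20,"rx":0,"ry":0,"rz":0,"jaw":0}], grip_force=25)

```text
time: 14.4
ee_pos: [0.5437, -0.0213, 0.2826]
eef_rot: [0.752, -0.659, 0.0, 0.0]
force: [0.4, 0.1, -0.7]
finger_gap: 0.0002
```

Request:
drive_tool(moves=[{"x":0,"y":0,"z":-30,"rx":0,"ry":0,"rz":0,"jaw":0},{"x":0,"y":0,"z":-25,"rx":0,"ry":0,"rz":0,"jaw":0},{"x":0,"y":0,"z":-12,"rx":0,"ry":0,"rz":0,"jaw":0},{"x":0,"y":0,"z":0,"rx":0,"ry":0,"rz":0,"jaw":0}], grip_force=25)

```text
time: 14.8
ee_pos: [0.5412, -0.0227, 0.214]
eef_rot: [0.752, -0.66, -0.002, 0.003]
force: [0.1, 0.2, 0.5]
finger_gap: 0.0004
```

Request:
drive_tool(moves=[{"x":0.4,"y":-3,"z":-3,"rx":0,"ry":0,"rz":0,"jaw":0},{"x":0.4,"y":-3,"z":-2,"rx":0,"ry":0,"rz":0,"jaw":0},{"x":0.4,"y":-3,"z":0,"rx":0,"ry":0,"rz":0,"jaw":0},{"x":0.4,"y":-3,"z":0,"rx":0,"ry":0,"rz":0,"jaw":0},{"x":0,"y":0,"z":0,"rx":0,"ry":0,"rz":0,"jaw":0}], grip_force=25)

```text
time: 15.3
ee_pos: [0.5438, -0.0349, 0.2124]
eef_rot: [0.751, -0.66, 0.0, -0.001]
force: [-1.0, 0.4, 0.4]
finger_gap: 0.0002
```

Request:
drive_tool(moves=[{"x":0.4,"y":-3,"z":0,"rx":0,"ry":0,"rz":0,"jaw":0},{"x":0.4,"y":-3,"z":0,"rx":0,"ry":0,"rz":0,"jaw":0},{"x":0,"y":0,"z":-2,"rx":0,"ry":0,"rz":0,"jaw":0}], grip_force=25)

```text
time: 15.6
ee_pos: [0.5449, -0.0404, 0.2106]
eef_rot: [0.752, -0.66, 0.001, -0.001]
force: [-0.2, 4.2, 3.3]
finger_gap: 0.0005
```

Request:
drive_tool(moves=[{"x":0.4,"y":-3,"z":-1,"rx":0,"ry":0,"rz":0,"jaw":0},{"x":0.4,"y":-3,"z":-1.5,"rx":0,"ry":0,"rz":0,"jaw":0},{"x":0.3,"y":-2.5,"z":-2,"rx":0,"ry":0,"rz":0,"jaw":0},{"x":0.3,"y":-2.5,"z":-2.5,"rx":0,"ry":0,"rz":0,"jaw":0},{"x":0.2,"y":-1.5,"z":-2,"rx":0,"ry":0,"rz":0,"jaw":0}], grip_force=25)

```text
time: 16.1
ee_pos: [0.5473, -0.0533, 0.2033]
eef_rot: [0.752, -0.659, 0.002, -0.001]
force: [-2.7, 0.8, 14.2]
finger_gap: 0.0002
```

Request:
drive_tool(moves=[{"x":0.2,"y":-1.4,"z":-1.2,"rx":0,"ry":0,"rz":0,"jaw":0},{"x":0.2,"y":-1.4,"z":-1.2,"rx":0,"ry":0,"rz":0,"jaw":0},{"x":0,"y":0,"z":0,"rx":0,"ry":0,"rz":0,"jaw":0}], grip_force=25)

```text
time: 16.4
ee_pos: [0.5477, -0.0565, 0.2008]
eef_rot: [0.752, -0.659, 0.002, -0.001]
force: [-1.2, 0.5, 11.6]
finger_gap: 0.0005
```

Request:
drive_tool(moves=[{"x":0.1,"y":-0.5,"z":-1.2,"rx":0,"ry":0,"rz":0,"jaw":0},{"x":0.1,"y":-0.5,"z":-1.2,"rx":0,"ry":0,"rz":0,"jaw":0},{"x":0,"y":-0.3,"z":-1.2,"rx":0,"ry":0,"rz":0,"jaw":0},{"x":0,"y":-0.3,"z":-1.2,"rx":0,"ry":0,"rz":0,"jaw":0},{"x":0,"y":0,"z":-1,"rx":0,"ry":0,"rz":0,"jaw":0}], grip_force=25)

```text
time: 16.9
ee_pos: [0.5482, -0.0587, 0.1952]
eef_rot: [0.752, -0.659, 0.003, -0.001]
force: [-0.8, -4.3, 10.3]
finger_gap: 0.0006
```

Request:
drive_tool(moves=[{"x":0,"y":0,"z":-1,"rx":0,"ry":0,"rz":0,"jaw":0},{"x":0,"y":0,"z":-1,"rx":0,"ry":0,"rz":0,"jaw":0},{"x":0,"y":0,"z":-1,"rx":0,"ry":0,"rz":0,"jaw":0}], grip_force=25)

```text
time: 17.2
ee_pos: [0.5482, -0.0587, 0.1915]
eef_rot: [0.752, -0.659, 0.003, -0.001]
force: [1.0, -2.7, 5.9]
finger_gap: 0.0003
```

Request:
drive_tool(moves=[{"x":0,"y":0,"z":-1,"rx":0,"ry":0,"rz":0,"jaw":0},{"x":0,"y":0,"z":-1,"rx":0,"ry":0,"rz":0,"jaw":0},{"x":0,"y":0,"z":-1,"rx":0,"ry":0,"rz":0,"jaw":0}], grip_force=25)

```text
time: 17.5
ee_pos: [0.5468, -0.0578, 0.187]
eef_rot: [0.752, -0.66, 0.0, 0.0]
force: [-1.1, 0.1, 10.9]
finger_gap: 0.0003
```

Request:
drive_tool(moves=[{"x":0,"y":0,"z":-1,"rx":0,"ry":0,"rz":0,"jaw":0},{"x":0,"y":0,"z":-1,"rx":0,"ry":0,"rz":0,"jaw":0},{"x":0,"y":0,"z":0,"rx":0,"ry":0,"rz":0,"jaw":0}], grip_force=25)

```text
time: 17.8
ee_pos: [0.5468, -0.0578, 0.1869]
eef_rot: [0.752, -0.659, 0.001, 0.0]
force: [-3.9, -0.2, 14.9]
finger_gap: 0.0006
```

Clip A went down to a hard stop with fingertips at 0.117 m (rim + 15 mm), so it has snapped shut. On to clip C, diagonally opposite.

Request:
drive_tool(moves=[{"x":0,"y":0,"z":10,"rx":0,"ry":0,"rz":0,"jaw":0},{"x":0,"y":0,"z":25,"rx":0,"ry":0,"rz":0,"jaw":0},{"x":0,"y":0,"z":30,"rx":0,"ry":0,"rz":0,"jaw":0},{"x":-18,"y":-36,"z":0,"rx":0,"ry":0,"rz":0,"jaw":0},{"x":-20,"y":-37,"z":0,"rx":0,"ry":0,"rz":0,"jaw":0}], grip_force=25)

```text
time: 18.3
ee_pos: [0.5083, -0.1302, 0.2496]
eef_rot: [0.752, -0.659, -0.0, -0.0]
force: [0.2, -1.0, -0.6]
finger_gap: 0.0003
```

Request:
drive_tool(moves=[{"x":-20,"y":-37,"z":0,"rx":0,"ry":0,"rz":0,"jaw":0},{"x":-20,"y":-37,"z":0,"rx":0,"ry":0,"rz":0,"jaw":0},{"x":-20,"y":-37,"z":0,"rx":0,"ry":0,"rz":0,"jaw":0},{"x":0,"y":0,"z":0,"rx":0,"ry":0,"rz":0,"jaw":0}], grip_force=25)

```text
time: 18.7
ee_pos: [0.4455, -0.244, 0.2485]
eef_rot: [0.75, -0.662, -0.002, 0.001]
force: [0.1, -0.1, -0.4]
finger_gap: 0.0003
```

Request:
drive_tool(moves=[{"x":3,"y":0,"z":-15,"rx":0,"ry":0,"rz":0,"jaw":0},{"x":0,"y":0,"z":-15,"rx":0,"ry":0,"rz":0,"jaw":0},{"x":0,"y":0,"z":-8,"rx":0,"ry":0,"rz":0,"jaw":0},{"x":0,"y":0,"z":0,"rx":0,"ry":0,"rz":0,"jaw":0}], grip_force=25)

```text
time: 19.1
ee_pos: [0.4507, -0.2408, 0.2099]
eef_rot: [0.752, -0.66, -0.002, 0.001]
force: [-0.6, -0.2, 0.8]
finger_gap: 0.0003
```

Request:
drive_tool(moves=[{"x":-0.4,"y":3,"z":0,"rx":0,"ry":0,"rz":0,"jaw":0},{"x":-0.4,"y":3,"z":0,"rx":0,"ry":0,"rz":0,"jaw":0},{"x":-0.4,"y":3,"z":0,"rx":0,"ry":0,"rz":0,"jaw":0},{"x":-0.4,"y":3,"z":0,"rx":0,"ry":0,"rz":0,"jaw":0},{"x":0,"y":0,"z":0,"rx":0,"ry":0,"rz":0,"jaw":0}], grip_force=25)

```text
time: 19.6
ee_pos: [0.4499, -0.2289, 0.2119]
eef_rot: [0.752, -0.659, 0.0, -0.0]
force: [-0.2, 0.3, -0.1]
finger_gap: 0.0009
```

Request:
drive_tool(moves=[{"x":-0.4,"y":3,"z":0,"rx":0,"ry":0,"rz":0,"jaw":0},{"x":-0.4,"y":3,"z":-1,"rx":0,"ry":0,"rz":0,"jaw":0},{"x":-0.2,"y":2,"z":-1,"rx":0,"ry":0,"rz":0,"jaw":0}], grip_force=25)

```text
time: 19.9
ee_pos: [0.4495, -0.2218, 0.2104]
eef_rot: [0.752, -0.659, 0.001, 0.0]
force: [-0.0, -4.1, 4.0]
finger_gap: 0.0004
```

Request:
drive_tool(moves=[{"x":-0.4,"y":3,"z":-1,"rx":0,"ry":0,"rz":0,"jaw":0},{"x":-0.4,"y":3,"z":-1.5,"rx":0,"ry":0,"rz":0,"jaw":0},{"x":-0.3,"y":2.5,"z":-2,"rx":0,"ry":0,"rz":0,"jaw":0},{"x":-0.3,"y":2.5,"z":-2,"rx":0,"ry":0,"rz":0,"jaw":0},{"x":-0.2,"y":1.5,"z":-1.5,"rx":0,"ry":0,"rz":0,"jaw":0}], grip_force=25)

```text
time: 20.4
ee_pos: [0.4489, -0.2099, 0.2044]
eef_rot: [0.752, -0.659, 0.003, -0.0]
force: [-1.7, -4.2, 14.9]
finger_gap: 0.0004
```

Request:
drive_tool(moves=[{"x":-0.2,"y":1.6,"z":-1.2,"rx":0,"ry":0,"rz":0,"jaw":0},{"x":-0.2,"y":1.6,"z":-1.2,"rx":0,"ry":0,"rz":0,"jaw":0},{"x":-0.2,"y":1.4,"z":-1.2,"rx":0,"ry":0,"rz":0,"jaw":0},{"x":0,"y":0,"z":-0.5,"rx":0,"ry":0,"rz":0,"jaw":0}], grip_force=25)

```text
time: 20.8
ee_pos: [0.4482, -0.2045, 0.2002]
eef_rot: [0.752, -0.659, 0.002, -0.001]
force: [-2.3, 0.0, 12.9]
finger_gap: -0.0
```

Request:
drive_tool(moves=[{"x":-0.1,"y":0.5,"z":-1.2,"rx":0,"ry":0,"rz":0,"jaw":0},{"x":-0.1,"y":0.5,"z":-1.2,"rx":0,"ry":0,"rz":0,"jaw":0},{"x":0,"y":0.3,"z":-1,"rx":0,"ry":0,"rz":0,"jaw":0},{"x":0,"y":0.3,"z":-1,"rx":0,"ry":0,"rz":0,"jaw":0},{"x":0,"y":0,"z":-1,"rx":0,"ry":0,"rz":0,"jaw":0}], grip_force=25)

```text
time: 21.3
ee_pos: [0.448, -0.202, 0.194]
eef_rot: [0.752, -0.659, 0.002, -0.002]
force: [0.2, 4.7, 10.8]
finger_gap: 0.0003
```

Request:
drive_tool(moves=[{"x":0,"y":0,"z":-1,"rx":0,"ry":0,"rz":0,"jaw":0},{"x":0,"y":0,"z":-1,"rx":0,"ry":0,"rz":0,"jaw":0},{"x":0,"y":0,"z":-1,"rx":0,"ry":0,"rz":0,"jaw":0}], grip_force=25)

```text
time: 21.6
ee_pos: [0.4477, -0.2018, 0.1899]
eef_rot: [0.752, -0.66, 0.001, -0.001]
force: [-0.1, 2.6, 4.0]
finger_gap: 0.0004
```

Request:
drive_tool(moves=[{"x":0,"y":0,"z":-1,"rx":0,"ry":0,"rz":0,"jaw":0},{"x":0,"y":0,"z":-1,"rx":0,"ry":0,"rz":0,"jaw":0},{"x":0,"y":0,"z":-1,"rx":0,"ry":0,"rz":0,"jaw":0}], grip_force=25)

```text
time: 21.9
ee_pos: [0.4465, -0.2023, 0.1869]
eef_rot: [0.752, -0.659, -0.0, 0.0]
force: [-3.3, 6.6, 16.2]
finger_gap: 0.0008
```

Clip C has also reached the stop at 0.187. Next is clip B.

Request:
drive_tool(moves=[{"x":0,"y":0,"z":10,"rx":0,"ry":0,"rz":0,"jaw":0},{"x":0,"y":0,"z":25,"rx":0,"ry":0,"rz":0,"jaw":0},{"x":0,"y":0,"z":30,"rx":0,"ry":0,"rz":0,"jaw":0},{"x":20,"y":-6,"z":0,"rx":0,"ry":0,"rz":0,"jaw":0},{"x":35,"y":-6,"z":0,"rx":0,"ry":0,"rz":0,"jaw":0}], grip_force=25)

```text
time: 22.4
ee_pos: [0.5004, -0.2148, 0.2523]
eef_rot: [0.751, -0.66, -0.0, -0.0]
force: [0.0, 0.0, -0.1]
finger_gap: 0.0003
```

Request:
drive_tool(moves=[{"x":35,"y":-6,"z":0,"rx":0,"ry":0,"rz":0,"jaw":0},{"x":32,"y":-4,"z":0,"rx":0,"ry":0,"rz":0,"jaw":0},{"x":0,"y":0,"z":0,"rx":0,"ry":0,"rz":0,"jaw":0},{"x":0,"y":0,"z":0,"rx":0,"ry":0,"rz":0,"jaw":0}], grip_force=25)

```text
time: 22.8
ee_pos: [0.568, -0.2246, 0.2495]
eef_rot: [0.751, -0.66, -0.002, 0.001]
force: [-0.6, 0.4, -0.2]
finger_gap: 0.0003
```

Request:
drive_tool(moves=[{"x":0,"y":0,"z":-15,"rx":0,"ry":0,"rz":0,"jaw":0},{"x":0,"y":0,"z":-15,"rx":0,"ry":0,"rz":0,"jaw":0},{"x":0,"y":0,"z":-8,"rx":0,"ry":0,"rz":0,"jaw":0},{"x":0,"y":0,"z":0,"rx":0,"ry":0,"rz":0,"jaw":0}], grip_force=25)

```text
time: 23.2
ee_pos: [0.567, -0.2245, 0.212]
eef_rot: [0.752, -0.66, -0.001, 0.001]
force: [-0.2, -0.0, -0.6]
finger_gap: 0.0003
```

Request:
drive_tool(moves=[{"x":-0.4,"y":3,"z":0,"rx":0,"ry":0,"rz":0,"jaw":0},{"x":-0.4,"y":3,"z":0,"rx":0,"ry":0,"rz":0,"jaw":0},{"x":-0.4,"y":3,"z":0,"rx":0,"ry":0,"rz":0,"jaw":0},{"x":-0.4,"y":3,"z":0,"rx":0,"ry":0,"rz":0,"jaw":0},{"x":0,"y":0,"z":0,"rx":0,"ry":0,"rz":0,"jaw":0}], grip_force=25)

```text
time: 23.7
ee_pos: [0.567, -0.2122, 0.2134]
eef_rot: [0.752, -0.659, 0.0, -0.0]
force: [-0.4, 0.1, -0.0]
finger_gap: 0.0003
```

Request:
drive_tool(moves=[{"x":-0.4,"y":3,"z":-1,"rx":0,"ry":0,"rz":0,"jaw":0},{"x":-0.4,"y":3,"z":-1,"rx":0,"ry":0,"rz":0,"jaw":0},{"x":-0.1,"y":1,"z":-1,"rx":0,"ry":0,"rz":0,"jaw":0}], grip_force=25)

```text
time: 24.0
ee_pos: [0.5665, -0.206, 0.2108]
eef_rot: [0.752, -0.659, 0.001, -0.0]
force: [0.3, -2.2, 3.0]
finger_gap: 0.0004
```

Request:
drive_tool(moves=[{"x":-0.4,"y":3,"z":-1,"rx":0,"ry":0,"rz":0,"jaw":0},{"x":-0.4,"y":3,"z":-1.5,"rx":0,"ry":0,"rz":0,"jaw":0},{"x":-0.3,"y":2.5,"z":-2,"rx":0,"ry":0,"rz":0,"jaw":0},{"x":-0.3,"y":2.5,"z":-2,"rx":0,"ry":0,"rz":0,"jaw":0},{"x":-0.2,"y":2,"z":-1.5,"rx":0,"ry":0,"rz":0,"jaw":0}], grip_force=25)

```text
time: 24.5
ee_pos: [0.5654, -0.1933, 0.2046]
eef_rot: [0.752, -0.659, 0.002, -0.0]
force: [-1.4, -3.7, 12.2]
finger_gap: 0.0004
```

Request:
drive_tool(moves=[{"x":-0.2,"y":1.6,"z":-1.2,"rx":0,"ry":0,"rz":0,"jaw":0},{"x":-0.2,"y":1.6,"z":-1.2,"rx":0,"ry":0,"rz":0,"jaw":0},{"x":-0.2,"y":1.4,"z":-1.2,"rx":0,"ry":0,"rz":0,"jaw":0},{"x":0,"y":0,"z":-0.5,"rx":0,"ry":0,"rz":0,"jaw":0}], grip_force=25)

```text
time: 24.9
ee_pos: [0.5646, -0.1878, 0.2001]
eef_rot: [0.752, -0.659, 0.001, -0.001]
force: [-0.6, 1.1, 11.3]
finger_gap: 0.0005
```

Request:
drive_tool(moves=[{"x":-0.1,"y":0.5,"z":-1.2,"rx":0,"ry":0,"rz":0,"jaw":0},{"x":-0.1,"y":0.5,"z":-1.2,"rx":0,"ry":0,"rz":0,"jaw":0},{"x":0,"y":0.3,"z":-1,"rx":0,"ry":0,"rz":0,"jaw":0},{"x":0,"y":0.3,"z":-1,"rx":0,"ry":0,"rz":0,"jaw":0},{"x":0,"y":0,"z":-1,"rx":0,"ry":0,"rz":0,"jaw":0}], grip_force=25)

```text
time: 25.4
ee_pos: [0.5645, -0.1854, 0.194]
eef_rot: [0.752, -0.659, 0.001, -0.001]
force: [-0.5, 2.3, 6.6]
finger_gap: 0.0009
```

Request:
drive_tool(moves=[{"x":0,"y":0,"z":-1,"rx":0,"ry":0,"rz":0,"jaw":0},{"x":0,"y":0,"z":-1,"rx":0,"ry":0,"rz":0,"jaw":0},{"x":0,"y":0,"z":-1,"rx":0,"ry":0,"rz":0,"jaw":0}], grip_force=25)

```text
time: 25.7
ee_pos: [0.5641, -0.1855, 0.1899]
eef_rot: [0.752, -0.66, 0.0, -0.001]
force: [2.1, 1.3, 2.5]
finger_gap: 0.0004
```

Request:
drive_tool(moves=[{"x":0,"y":0,"z":-1,"rx":0,"ry":0,"rz":0,"jaw":0},{"x":0,"y":0,"z":-1,"rx":0,"ry":0,"rz":0,"jaw":0},{"x":0,"y":0,"z":-1,"rx":0,"ry":0,"rz":0,"jaw":0}], grip_force=25)

```text
time: 26.0
ee_pos: [0.5632, -0.1862, 0.187]
eef_rot: [0.752, -0.66, -0.001, 0.0]
force: [-3.8, 4.3, 10.7]
finger_gap: 0.0004
```

Request:
drive_tool(moves=[{"x":0,"y":0,"z":-1,"rx":0,"ry":0,"rz":0,"jaw":0},{"x":0,"y":0,"z":0,"rx":0,"ry":0,"rz":0,"jaw":0}], grip_force=25)

```text
time: 26.2
ee_pos: [0.5632, -0.1861, 0.187]
eef_rot: [0.752, -0.659, -0.0, 0.0]
force: [-2.3, 4.8, 11.1]
finger_gap: 0.0005
```

Request:
drive_tool(moves=[{"x":0,"y":0,"z":10,"rx":0,"ry":0,"rz":0,"jaw":0},{"x":0,"y":0,"z":25,"rx":0,"ry":0,"rz":0,"jaw":0},{"x":0,"y":0,"z":30,"rx":0,"ry":0,"rz":0,"jaw":0},{"x":-25,"y":26,"z":0,"rx":0,"ry":0,"rz":0,"jaw":0},{"x":-30,"y":31,"z":0,"rx":0,"ry":0,"rz":0,"jaw":0}], grip_force=25)

```text
time: 26.7
ee_pos: [0.5086, -0.1296, 0.2505]
eef_rot: [0.751, -0.661, 0.0, -0.0]
force: [-0.9, 0.4, 1.0]
finger_gap: 0.0007
```

Request:
drive_tool(moves=[{"x":-30,"y":32,"z":0,"rx":0,"ry":0,"rz":0,"jaw":0},{"x":-30,"y":32,"z":0,"rx":0,"ry":0,"rz":0,"jaw":0},{"x":-25,"y":28,"z":0,"rx":0,"ry":0,"rz":0,"jaw":0},{"x":0,"y":0,"z":0,"rx":0,"ry":0,"rz":0,"jaw":0},{"x":0,"y":0,"z":0,"rx":0,"ry":0,"rz":0,"jaw":0}], grip_force=25)

```text
time: 27.2
ee_pos: [0.4233, -0.0372, 0.2507]
eef_rot: [0.752, -0.659, 0.0, -0.0]
force: [0.1, -0.1, 0.6]
finger_gap: 0.0006
```

Request:
drive_tool(moves=[{"x":0,"y":0,"z":-15,"rx":0,"ry":0,"rz":0,"jaw":0},{"x":0,"y":0,"z":-15,"rx":0,"ry":0,"rz":0,"jaw":0},{"x":0,"y":0,"z":-10,"rx":0,"ry":0,"rz":0,"jaw":0},{"x":0,"y":0,"z":0,"rx":0,"ry":0,"rz":0,"jaw":0}], grip_force=25)

```text
time: 27.6
ee_pos: [0.4233, -0.0382, 0.209]
eef_rot: [0.751, -0.66, -0.001, 0.002]
force: [0.5, -0.0, 0.7]
finger_gap: 0.0003
```

Request:
drive_tool(moves=[{"x":0.4,"y":-3,"z":0,"rx":0,"ry":0,"rz":0,"jaw":0},{"x":0.4,"y":-3,"z":0,"rx":0,"ry":0,"rz":0,"jaw":0},{"x":0.4,"y":-3,"z":0,"rx":0,"ry":0,"rz":0,"jaw":0},{"x":0.4,"y":-3,"z":0,"rx":0,"ry":0,"rz":0,"jaw":0},{"x":0,"y":0,"z":0,"rx":0,"ry":0,"rz":0,"jaw":0}], grip_force=25)

```text
time: 28.1
ee_pos: [0.4254, -0.0498, 0.2108]
eef_rot: [0.751, -0.66, 0.0, -0.0]
force: [-0.2, 0.3, -0.2]
finger_gap: 0.0006
```

Request:
drive_tool(moves=[{"x":0.4,"y":-3,"z":0,"rx":0,"ry":0,"rz":0,"jaw":0},{"x":0.4,"y":-3,"z":0,"rx":0,"ry":0,"rz":0,"jaw":0},{"x":0.1,"y":-1,"z":-0.5,"rx":0,"ry":0,"rz":0,"jaw":0}], grip_force=25)

```text
time: 28.4
ee_pos: [0.4264, -0.0564, 0.2105]
eef_rot: [0.752, -0.66, 0.0, -0.0]
force: [-1.9, 2.9, 3.9]
finger_gap: 0.0007
```

Request:
drive_tool(moves=[{"x":0.4,"y":-3,"z":-1,"rx":0,"ry":0,"rz":0,"jaw":0},{"x":0.4,"y":-3,"z":-1.5,"rx":0,"ry":0,"rz":0,"jaw":0},{"x":0.3,"y":-2.5,"z":-2,"rx":0,"ry":0,"rz":0,"jaw":0},{"x":0.3,"y":-2.5,"z":-2,"rx":0,"ry":0,"rz":0,"jaw":0},{"x":0.2,"y":-2,"z":-1.5,"rx":0,"ry":0,"rz":0,"jaw":0}], grip_force=25)

```text
time: 28.9
ee_pos: [0.4289, -0.0697, 0.2037]
eef_rot: [0.752, -0.659, 0.001, -0.001]
force: [-1.8, 1.3, 11.4]
finger_gap: 0.0004
```

Request:
drive_tool(moves=[{"x":0.2,"y":-1.5,"z":-1.2,"rx":0,"ry":0,"rz":0,"jaw":0},{"x":0.2,"y":-1.4,"z":-1.2,"rx":0,"ry":0,"rz":0,"jaw":0},{"x":0.1,"y":-1,"z":-1.2,"rx":0,"ry":0,"rz":0,"jaw":0},{"x":0,"y":0,"z":0,"rx":0,"ry":0,"rz":0,"jaw":0}], grip_force=25)

```text
time: 29.3
ee_pos: [0.4295, -0.0741, 0.2001]
eef_rot: [0.752, -0.659, 0.002, -0.0]
force: [-1.2, -1.0, 10.0]
finger_gap: 0.0002
```

Request:
drive_tool(moves=[{"x":0.1,"y":-0.5,"z":-1.2,"rx":0,"ry":0,"rz":0,"jaw":0},{"x":0.1,"y":-0.5,"z":-1.2,"rx":0,"ry":0,"rz":0,"jaw":0},{"x":0,"y":-0.3,"z":-1,"rx":0,"ry":0,"rz":0,"jaw":0},{"x":0,"y":-0.3,"z":-1,"rx":0,"ry":0,"rz":0,"jaw":0},{"x":0,"y":0,"z":-1,"rx":0,"ry":0,"rz":0,"jaw":0}], grip_force=25)

```text
time: 29.8
ee_pos: [0.4299, -0.0758, 0.1946]
eef_rot: [0.752, -0.659, 0.002, -0.0]
force: [1.2, -2.6, 6.7]
finger_gap: 0.0004
```

Request:
drive_tool(moves=[{"x":0,"y":0,"z":-1,"rx":0,"ry":0,"rz":0,"jaw":0},{"x":0,"y":0,"z":-1,"rx":0,"ry":0,"rz":0,"jaw":0},{"x":0,"y":0,"z":-1,"rx":0,"ry":0,"rz":0,"jaw":0}], grip_force=25)

```text
time: 30.1
ee_pos: [0.4298, -0.0757, 0.1912]
eef_rot: [0.752, -0.659, 0.002, -0.0]
force: [0.9, -2.4, 4.9]
finger_gap: 0.0006
```

Request:
drive_tool(moves=[{"x":0,"y":0,"z":-1,"rx":0,"ry":0,"rz":0,"jaw":0},{"x":0,"y":0,"z":-1,"rx":0,"ry":0,"rz":0,"jaw":0},{"x":0,"y":0,"z":-1,"rx":0,"ry":0,"rz":0,"jaw":0},{"x":0,"y":0,"z":-1,"rx":0,"ry":0,"rz":0,"jaw":0}], grip_force=25)

```text
time: 30.5
ee_pos: [0.4283, -0.075, 0.1869]
eef_rot: [0.752, -0.659, -0.0, 0.001]
force: [-4.2, 1.2, 18.0]
finger_gap: 0.0004
```

Request:
drive_tool(moves=[{"x":0,"y":0,"z":-1,"rx":0,"ry":0,"rz":0,"jaw":0},{"x":0,"y":0,"z":0,"rx":0,"ry":0,"rz":0,"jaw":0}], grip_force=25)

```text
time: 30.7
ee_pos: [0.4283, -0.075, 0.1869]
eef_rot: [0.752, -0.659, 0.0, 0.001]
force: [-5.4, 1.6, 19.2]
finger_gap: 0.0004
```

All four clips have reached their stops. I'll retreat upwards and look.

Request:
drive_tool(moves=[{"x":0,"y":0,"z":10,"rx":0,"ry":0,"rz":0,"jaw":0},{"x":0,"y":0,"z":25,"rx":0,"ry":0,"rz":0,"jaw":0},{"x":0,"y":0,"z":35,"rx":0,"ry":0,"rz":0,"jaw":0},{"x":-10,"y":-25,"z":35,"rx":0,"ry":0,"rz":0,"jaw":0},{"x":-10,"y":-30,"z":30,"rx":0,"ry":0,"rz":0,"jaw":0}], grip_force=25)

```text
time: 31.2
ee_pos: [0.4079, -0.1299, 0.3212]
eef_rot: [0.752, -0.659, -0.0, -0.0]
force: [1.0, 0.0, 0.2]
finger_gap: 0.0005
```

Request:
drive_tool(moves=[{"x":0,"y":0,"z":0,"rx":0,"ry":0,"rz":0,"jaw":0},{"x":0,"y":0,"z":0,"rx":0,"ry":0,"rz":0,"jaw":0},{"x":0,"y":0,"z":0,"rx":0,"ry":0,"rz":0,"jaw":0}], grip_force=25)

```text
time: 31.5
ee_pos: [0.4077, -0.1296, 0.3186]
eef_rot: [0.752, -0.66, -0.001, 0.001]
force: [0.1, 1.2, -0.7]
finger_gap: 0.0005
```

```bash
python3 - <<'E'
from h import *
st();w=imaging.snapshot("wrist");s=imaging.snapshot("side")
A=cv2.resize(w["pixels"][0:235,150:490],(579,400),interpolation=3)[:, 60:520]
B=cv2.resize(s["pixels"][200:310,255:365],(340,340),interpolation=3)
B=np.vstack([B,np.zeros((60,340,3),np.uint8)])
cv2.imwrite("pics/f.png",np.hstack([A,B]))
E
```

```text
{'time': 31.5, 'ee_pos': [0.4077, -0.1296, 0.3186], 'eef_rot': [0.7516, -0.6597, -0.0014, 0.0008], 'force': [0.1257, 1.2066, -0.6658], 'finger_gap': 0.0005, 'joint_positions': [0.0745, 0.0206, -0.3939, -0.0009, -1.1595, 1.6267]}
```

View pics/f.png

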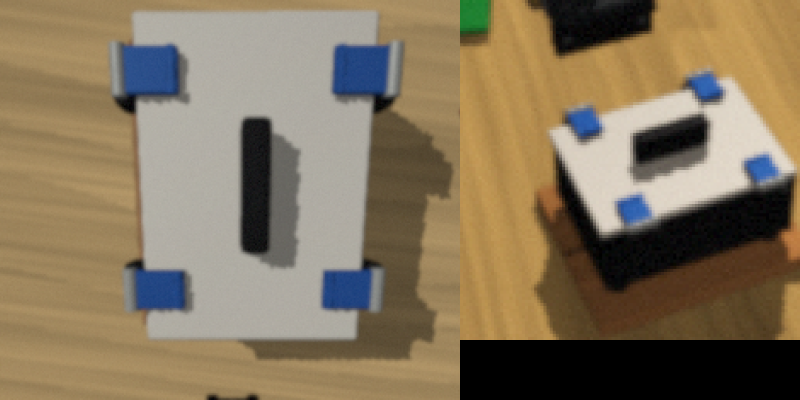

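The picture shows all four clips lying flat over the lid's edge, at (150,70), (360,70), (155,290) and (347,290) in the wrist crop. The lid is flat and the gripper is clear, so I'm handing in.

```bash
python3 -c "
from h import *
print(manip.job_done())"
```

```text
the job is handed in; nothing more can be done
None
```

The box is closed and the job is handed in at 31.5 s of the 72 s allowed. I gripped the white lid by its bar, seated it, then pressed the clips in the order A, C (diagonally across), B, D.

- **Clips:** Each one stopped hard with the fingertips at 0.117 m, which is 15 mm above the rim. The last picture shows all four lying flat over the lid's edge, with the gripper clear.
- **Forces:** Tip-in and snap peaked at about 15 N. I held about 19 N at D's stop to be sure it was home, and no wrist reading I took was higher.
- **Rim height:** The checks disagreed. My first camera fit put the rim at 95–97 mm, but feel and the clip tops said 102 mm. I used 102 mm, because the lid was blocked sideways when I nudged it, so its plug was inside the walls, and the clips then stopped at the height that predicts.
- **Bystanders:** I kept the arm away from the mug, tin, jar and capsule, but did not check them again in a last picture.
- **Refused moves:** Four move calls were refused as invalid before anything moved, because every field has to be given in each row.

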